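Put the shogi pieces to bed in the horn case

ROBOT

A 6-joint arm with a two-finger parallel gripper is mounted at the origin on the work surface. World frame = base frame: x ahead of the robot, y to its left, z up, the work surface at z = 0. Lengths are in mm, angles in rad, forces in N, time in s.
With the tool pointing down it reaches from about 300 to 775 mm from the base axis. Payload 14.6 kg.
Tool frame: the origin (TCP) lies on the centre line of the jaws, within the pads' length; the fingertips stand 19 mm ahead of it and the grasp point (between the pads) is the TCP (bot.tip_reach is the distance from the TCP to the fingertips, in mm); z points along the fingers, y is the line along which they close (so a half turn about z gives the same grasp; the last joint's range is limited). The gripper opens to 85 mm and grips with 20 to 120 N. Pads are 22 mm wide; open, the fingers measure 114 mm over their backs; the gripper's body (76 mm by 85 mm) begins 54 mm behind the grasp point. The pads swing forward as they close: fully open they stand 13 mm farther back than shut.
Start: joints at [1.187, 0.3, 1.521, -0, 1.321, -0.067], TCP at [171.337, 522.621, 250.281] pointing down, gripper open.
Joint ranges: [-3.03, 3.03], [-0.79, 2.21], [0.23, 2.52], [-1.04, 4.18], [0, 3.07], [-2.55, 2.55]. Speed limits (rad/s): [2.22, 2.22, 2.57, 3.14, 3.14, 3.14].

INTERFACE

Orientations are given as a unit quaternion [w, x, y, z].
In Python, from rig import bot gives the robot as it stands. Calls block until the motion is done:
- bot.move_to(position, orientation): joint-space move of the TCP to a pose.
- bot.servo_line(position, attitude=None, speed=150, until_force=None): straight line of the TCP; attitude=None keeps the orientation; speed is the mean speed in mm/s. With until_force (N) it stops when the force on the tool has changed by that much, and returns True; else False.
- bot.move_joints(angles): joint-space move.
- bot.move_gripper(opening, grip_force=None): finger opening in mm; grip_force is the grip in N (None keeps the last); returns when the fingers have stopped.
- bot.dwell(seconds).
- bot.ik(position, orientation): joint angles nearest the present ones, or None.
- bot.read_state(): the state.
- bot.read_camera(name): name is "scene" or "top" or "wrist"; returns a dict with "image" (480x640x3 uint8, blue, green, red), "depth" (480x640 float32, mm along the optical axis (not along the pixel's ray), 0 where there is no reading), "fovy" (degrees; the focal length in pixels is half the picture's height over the tangent of half this angle, whatever the lens; pixels are square), "cx", "cy" (the principal point, pixels), "k1" (the pictures are not rectified: a ray, as slopes to the right and down, at radius r is drawn at 1 + k1 r^2 times it, then the intrinsics apply), "eye" and "attitude" of the camera in the world; the wrist camera has in their place "mount" (4x4, takes a point from camera to tool coordinates, whose origin is the TCP and whose axes are the flange's). Camera axes: x right, y down, z forward; pixel columns grow to the right and rows downward; lengths in mm; the calibration is good to about 2 mm. A picture is of the moment at which its call begins: read the wrist's pose just before it.
A pose or a line that the arm cannot do raises bot.MotionError and nothing moves.
- bot.finish_job(): hands the job in; it is judged then, once.
The state is a dict: "clock": time; "joint_positions": joint angles; "qvel": joint speeds; "effort": joint torques, N m; "ee_pos": TCP position; "tool_rot": TCP orientation; "ft_force": force on the tool from outside, world axes, zero at the start; "moment": the same for the moment, N m; "grip_width": finger opening in mm; "grip_force": force on a finger pad.
Only numpy, scipy, OpenCV 4.12 (cv2) and the standard library are available. Lean on these libraries where they do the work, as an engineer would, in place of code of your own. Each camera call takes 0.05 s, during which the arm holds its last target. There are 200 camera calls.

TASK

Put every ornamental shogi piece that is out on the table away in the open horn case, each lying flat and fully home in a pocket of its own size and shape. Then shut the lid completely and swing the brass hasp down over its catch. Don't knock over the bell, the sake bottle or the cup, or shove them about.

Things in the scene. Friction and masses are not known exactly. Their poses are not given: they have to be found in the camera images.
- case: Fixed horn-sided piece case, a block 226 mm (own x) by 160 mm (own y) with a flat deck 40 mm above the table, six house-shaped pockets in the deck: three for small pieces in the row beside the lid's hinge (own -y), three for large ones in the row beside the hasp's catch (own +y); the columns are 76 mm apart. Origin: centre of the underside, z up. The lid is hinged along the -y side; the catch, a small brass stud, is on the +y side, 30 mm above the table.
- pocket_small_near (a point): Where the origin of a seated small piece belongs in the pocket for small pieces on the near end of the row (the case's own x = -76 mm): mid-pocket, 12 mm above the pocket floor, i.e. level with the case deck. The pocket is house-shaped like the piece with 2 mm play on every side, 12 mm deep, so a seated piece stands 12 mm proud of the deck; its nose points along the case's own +y.
- pocket_small_mid (a point): Where the origin of a seated small piece belongs in the pocket for small pieces on the middle of the row (own x = 0): mid-pocket, 12 mm above the pocket floor, i.e. level with the case deck. The pocket is house-shaped like the piece with 2 mm play on every side, 12 mm deep, so a seated piece stands 12 mm proud of the deck; its nose points along the case's own +y.
- pocket_small_far (a point): Where the origin of a seated small piece belongs in the pocket for small pieces on the far end of the row (own x = +76 mm): mid-pocket, 12 mm above the pocket floor, i.e. level with the case deck. The pocket is house-shaped like the piece with 2 mm play on every side, 12 mm deep, so a seated piece stands 12 mm proud of the deck; its nose points along the case's own +y.
- pocket_large_near (a point): Where the origin of a seated large piece belongs in the pocket for large pieces on the near end of the row (the case's own x = -76 mm): mid-pocket, 12 mm above the pocket floor, i.e. level with the case deck. The pocket is house-shaped like the piece with 2 mm play on every side, 12 mm deep, so a seated piece stands 12 mm proud of the deck; its nose points along the case's own +y.
- pocket_large_mid (a point): Where the origin of a seated large piece belongs in the pocket for large pieces on the middle of the row (own x = 0): mid-pocket, 12 mm above the pocket floor, i.e. level with the case deck. The pocket is house-shaped like the piece with 2 mm play on every side, 12 mm deep, so a seated piece stands 12 mm proud of the deck; its nose points along the case's own +y.
- pocket_large_far (a point): Where the origin of a seated large piece belongs in the pocket for large pieces on the far end of the row (own x = +76 mm): mid-pocket, 12 mm above the pocket floor, i.e. level with the case deck. The pocket is house-shaped like the piece with 2 mm play on every side, 12 mm deep, so a seated piece stands 12 mm proud of the deck; its nose points along the case's own +y.
- piece_large_1: Boxwood shogi piece, a flat house-shaped block 24 mm thick: 60 mm long from its flat foot to the point of its nose, 48 mm wide, the two long sides parallel, the nose a 120 degree point (13.9 mm of the length). Alike on both faces; 50 g. Lies flat on the table at the start. Origin: mid-length, mid-width, mid-thickness (12 mm above what it lies on; 30 mm from the foot). Own x axis points to the nose, z is through the thickness. May be absent (None).
- piece_large_2: Boxwood shogi piece, a flat house-shaped block 24 mm thick: 60 mm long from its flat foot to the point of its nose, 48 mm wide, the two long sides parallel, the nose a 120 degree point (13.9 mm of the length). Alike on both faces; 50 g. Lies flat on the table at the start. Origin: mid-length, mid-width, mid-thickness (12 mm above what it lies on; 30 mm from the foot). Own x axis points to the nose, z is through the thickness. May be absent (None).
- piece_large_3: Boxwood shogi piece, a flat house-shaped block 24 mm thick: 60 mm long from its flat foot to the point of its nose, 48 mm wide, the two long sides parallel, the nose a 120 degree point (13.9 mm of the length). Alike on both faces; 50 g. Lies flat on the table at the start. Origin: mid-length, mid-width, mid-thickness (12 mm above what it lies on; 30 mm from the foot). Own x axis points to the nose, z is through the thickness. May be absent (None).
- piece_small_1: Boxwood shogi piece, a flat house-shaped block 24 mm thick: 48 mm long from its flat foot to the point of its nose, 36 mm wide, the two long sides parallel, the nose a 120 degree point (10.4 mm of the length). Alike on both faces; 32 g. Lies flat on the table at the start. Origin: mid-length, mid-width, mid-thickness (12 mm above what it lies on; 24 mm from the foot). Own x axis points to the nose, z is through the thickness. May be absent (None).
- piece_small_2: Boxwood shogi piece, a flat house-shaped block 24 mm thick: 48 mm long from its flat foot to the point of its nose, 36 mm wide, the two long sides parallel, the nose a 120 degree point (10.4 mm of the length). Alike on both faces; 32 g. Lies flat on the table at the start. Origin: mid-length, mid-width, mid-thickness (12 mm above what it lies on; 24 mm from the foot). Own x axis points to the nose, z is through the thickness. May be absent (None).
- piece_small_3: Boxwood shogi piece, a flat house-shaped block 24 mm thick: 48 mm long from its flat foot to the point of its nose, 36 mm wide, the two long sides parallel, the nose a 120 degree point (10.4 mm of the length). Alike on both faces; 32 g. Lies flat on the table at the start. Origin: mid-length, mid-width, mid-thickness (12 mm above what it lies on; 24 mm from the foot). Own x axis points to the nose, z is through the thickness. May be absent (None).
- lid (a joint): Angle of the case's lid in rad: 0 shut, 2.3 its stop; it starts standing open at 1.75 to 2.1, leaning outwards. The lid is a shallow shell 226 x 160 mm, 20 mm high, 160 g, on a stiff hinge (about 0.3 N m of friction) that stays where it is left; it can be pushed over with a finger and pressed shut (a few N at its free edge). When shut its top is 60 mm above the table.
- lid_hinge (a point): Middle of the lid's hinge line, which runs along the case's own x at the edge of the deck (own y = -80 mm), 40 mm above the table.
- lid_edge (a point): Middle of the outer top corner of the lid's free edge: with the lid shut, 160 mm from the hinge along the case's +y and 20 mm above the deck. Moves with the lid.
- hasp (a joint): Angle of the brass hasp against the lid in rad: 0 hanging flat down the lid's front (over the catch when the lid is shut), about 1.57 sticking straight out from the lid's edge, 1.8 its stop; starts at 1.2 to 1.65. Stiff enough (0.02 N m) to stay where it is left; push it with a finger.
- hasp_hinge (a point): Middle of the hasp's hinge line, in the middle of the lid's free edge, parallel to the case's own x; with the lid shut 54 mm above the table, 81 mm from the case's centre along own +y.
- hasp_tip (a point): Free end of the hasp: a slotted brass strap 28 mm wide, 36 mm long from its hinge, 3 mm thick.
- bell: Bystander: bronze bell weight, 44 mm across, 47 mm high, 250 g, standing among the pieces. Origin: centre of its underside.
- sake_bottle: Bystander: stoneware sake bottle, 76 mm across, 145 mm high, left of the pieces. Origin: centre of its underside.
- sake_cup: Bystander: stoneware sake cup, 52 mm across, 35 mm high. Origin: centre of its underside.

How it is judged (in metres and radians):
On the way, in this order (a step that is already met when the one before it is completed fails the run):
1. every piece present is seated flat in a pocket of its own size (((horizontal distance between piece_large_1 and pocket_large_near below 0.005 m and z of piece_large_1 in the frame of pocket_large_near below 0.003 m and angle between the z axis of piece_large_1 and the z axis of case, either way round below 0.06 rad and angle between the x axis of piece_large_1 and the y axis of case, either way round below 0.12 rad) or (horizontal distance between piece_large_1 and pocket_large_mid below 0.005 m and z of piece_large_1 in the frame of pocket_large_mid below 0.003 m and angle between the z axis of piece_large_1 and the z axis of case, either way round below 0.06 rad and angle between the x axis of piece_large_1 and the y axis of case, either way round below 0.12 rad) or (horizontal distance between piece_large_1 and pocket_large_far below 0.005 m and z of piece_large_1 in the frame of pocket_large_far below 0.003 m and angle between the z axis of piece_large_1 and the z axis of case, either way round below 0.06 rad and angle between the x axis of piece_large_1 and the y axis of case, either way round below 0.12 rad)) and ((horizontal distance between piece_large_2 and pocket_large_near below 0.005 m and z of piece_large_2 in the frame of pocket_large_near below 0.003 m and angle between the z axis of piece_large_2 and the z axis of case, either way round below 0.06 rad and angle between the x axis of piece_large_2 and the y axis of case, either way round below 0.12 rad) or (horizontal distance between piece_large_2 and pocket_large_mid below 0.005 m and z of piece_large_2 in the frame of pocket_large_mid below 0.003 m and angle between the z axis of piece_large_2 and the z axis of case, either way round below 0.06 rad and angle between the x axis of piece_large_2 and the y axis of case, either way round below 0.12 rad) or (horizontal distance between piece_large_2 and pocket_large_far below 0.005 m and z of piece_large_2 in the frame of pocket_large_far below 0.003 m and angle between the z axis of piece_large_2 and the z axis of case, either way round below 0.06 rad and angle between the x axis of piece_large_2 and the y axis of case, either way round below 0.12 rad)) and ((horizontal distance between piece_large_3 and pocket_large_near below 0.005 m and z of piece_large_3 in the frame of pocket_large_near below 0.003 m and angle between the z axis of piece_large_3 and the z axis of case, either way round below 0.06 rad and angle between the x axis of piece_large_3 and the y axis of case, either way round below 0.12 rad) or (horizontal distance between piece_large_3 and pocket_large_mid below 0.005 m and z of piece_large_3 in the frame of pocket_large_mid below 0.003 m and angle between the z axis of piece_large_3 and the z axis of case, either way round below 0.06 rad and angle between the x axis of piece_large_3 and the y axis of case, either way round below 0.12 rad) or (horizontal distance between piece_large_3 and pocket_large_far below 0.005 m and z of piece_large_3 in the frame of pocket_large_far below 0.003 m and angle between the z axis of piece_large_3 and the z axis of case, either way round below 0.06 rad and angle between the x axis of piece_large_3 and the y axis of case, either way round below 0.12 rad)) and ((horizontal distance between piece_small_1 and pocket_small_near below 0.005 m and z of piece_small_1 in the frame of pocket_small_near below 0.003 m and angle between the z axis of piece_small_1 and the z axis of case, either way round below 0.06 rad and angle between the x axis of piece_small_1 and the y axis of case, either way round below 0.12 rad) or (horizontal distance between piece_small_1 and pocket_small_mid below 0.005 m and z of piece_small_1 in the frame of pocket_small_mid below 0.003 m and angle between the z axis of piece_small_1 and the z axis of case, either way round below 0.06 rad and angle between the x axis of piece_small_1 and the y axis of case, either way round below 0.12 rad) or (horizontal distance between piece_small_1 and pocket_small_far below 0.005 m and z of piece_small_1 in the frame of pocket_small_far below 0.003 m and angle between the z axis of piece_small_1 and the z axis of case, either way round below 0.06 rad and angle between the x axis of piece_small_1 and the y axis of case, either way round below 0.12 rad)) and ((horizontal distance between piece_small_2 and pocket_small_near below 0.005 m and z of piece_small_2 in the frame of pocket_small_near below 0.003 m and angle between the z axis of piece_small_2 and the z axis of case, either way round below 0.06 rad and angle between the x axis of piece_small_2 and the y axis of case, either way round below 0.12 rad) or (horizontal distance between piece_small_2 and pocket_small_mid below 0.005 m and z of piece_small_2 in the frame of pocket_small_mid below 0.003 m and angle between the z axis of piece_small_2 and the z axis of case, either way round below 0.06 rad and angle between the x axis of piece_small_2 and the y axis of case, either way round below 0.12 rad) or (horizontal distance between piece_small_2 and pocket_small_far below 0.005 m and z of piece_small_2 in the frame of pocket_small_far below 0.003 m and angle between the z axis of piece_small_2 and the z axis of case, either way round below 0.06 rad and angle between the x axis of piece_small_2 and the y axis of case, either way round below 0.12 rad)) and ((horizontal distance between piece_small_3 and pocket_small_near below 0.005 m and z of piece_small_3 in the frame of pocket_small_near below 0.003 m and angle between the z axis of piece_small_3 and the z axis of case, either way round below 0.06 rad and angle between the x axis of piece_small_3 and the y axis of case, either way round below 0.12 rad) or (horizontal distance between piece_small_3 and pocket_small_mid below 0.005 m and z of piece_small_3 in the frame of pocket_small_mid below 0.003 m and angle between the z axis of piece_small_3 and the z axis of case, either way round below 0.06 rad and angle between the x axis of piece_small_3 and the y axis of case, either way round below 0.12 rad) or (horizontal distance between piece_small_3 and pocket_small_far below 0.005 m and z of piece_small_3 in the frame of pocket_small_far below 0.003 m and angle between the z axis of piece_small_3 and the z axis of case, either way round below 0.06 rad and angle between the x axis of piece_small_3 and the y axis of case, either way round below 0.12 rad))), for 0.2 s.
2. the lid is shut (value of joint lid below 0.04 rad), for 0.2 s.
3. the hasp is over the catch (value of joint lid below 0.04 rad and value of joint hasp below 0.15 rad), for 0.2 s.
At the end, for the whole second after the job is handed in: Every piece present lies in a pocket of its own size (within 5 mm of the pocket's seat, no more than 3 mm high, flat within 0.06 rad and square within 0.12 rad), the lid is shut (below 0.04 rad) and the hasp is down over the catch (below 0.15 rad) (all of step 1 and all of step 3); the robot touches nothing.
It fails at once if the bell, the bottle or the cup is knocked over (angle between any of bell, sake_bottle, sake_cup's own z axis and vertical above 0.7 rad).
It fails at once if the bell, the bottle or the cup is shoved more than 6 cm (distance of any of bell, sake_bottle, sake_cup from where it was at the start of the episode above 0.06 m).
Of piece_large_1, piece_large_2, piece_large_3, piece_small_1, piece_small_2, piece_small_3 only 3 to 5 are there at a start; the rules pass over those that are not, and their reading is None.
At some moment in a run one of piece_large_1, piece_large_2, piece_large_3, piece_small_1, piece_small_2, piece_small_3 may be knocked a few centimetres aside while the robot is not near it.
Once in a run the grip may slacken for a moment while it holds something.
It also fails if it takes over 210 s, if anything falls off the work surface, if the arm or the gripper's body presses on something with over 40 N, if the wrist force passes 120 N, or if a joint passes its speed limit or range.

## Working session

There is one attempt and no reset: what is moved stays moved. The work goes in short steps, each a Python script; the robot and the scene stay as the last script left them, time stands still between calls to the robot, and variables do not carry over. Pictures are saved under pics/ and viewed, at most 14 in all, crops included, and the job is handed in when it is done.

```bash
ls; mkdir -p pics
python3 - <<'E'
from rig import bot
import cv2,numpy as np
for n in("top","scene"):
    c=bot.read_camera(n); cv2.imwrite(f"pics/{n}0.png",c["image"]); np.savez(f"pics/{n}0.npz",**c)
    print(n,{k:v for k,v in c.items() if k not in("image","depth")})
print(bot.read_state()); print(bot.tip_reach)
E
```

```text
pics
top {'fovy': 56.45297128979268, 'cx': 320.92834440388515, 'cy': 245.92047133898893, 'k1': -0.0938862886974057, 'eye': array([385.73490775,  84.93505484, 988.17743926]), 'attitude': array([-0.0451023 ,  0.71140996, -0.70111973,  0.01711104])}
scene {'fovy': 50.37804376119659, 'cx': 319.55271027609444, 'cy': 233.950014075108, 'k1': 0.02385052047104518, 'eye': array([1378.54954604,   17.65213911,  670.20882336]), 'attitude': array([-0.34827947,  0.65229562,  0.58709868, -0.32943433])}
{'clock': 0.1, 'joint_positions': array([ 1.18740469e+00,  3.00441544e-01,  1.52153481e+00, -2.61450283e-05,
        1.32070156e+00, -6.65928020e-02]), 'qvel': array([ 2.01905010e-04, -2.43437105e-04, -7.48267653e-04,  1.87103177e-05,
       -9.69081477e-04,  4.32557441e-04]), 'effort': array([ 1.34252627e-03, -5.44372666e+01, -3.62375236e+01, -3.20809261e-05,
        3.04013898e-03, -3.58498971e-05]), 'ee_pos': array([171.27064769, 522.44748293, 249.75709193]), 'tool_rot': array([-1.08714649e-04,  1.57734639e-01,  9.87481387e-01, -5.31776316e-04]), 'ft_force': array([-0.46300917, -0.50192535,  0.03377168]), 'moment': array([-0.03898596,  0.0442596 ,  0.01627824]), 'grip_force': 0.0, 'grip_width': 85.34043476922082}
19.0
```

View pics/top0.png

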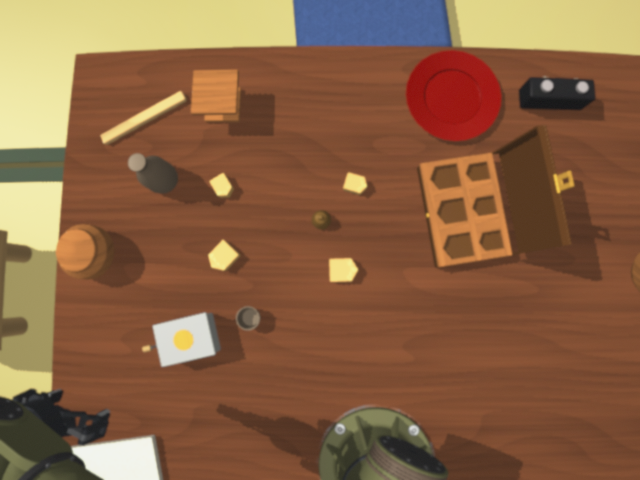

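View pics/scene0.png

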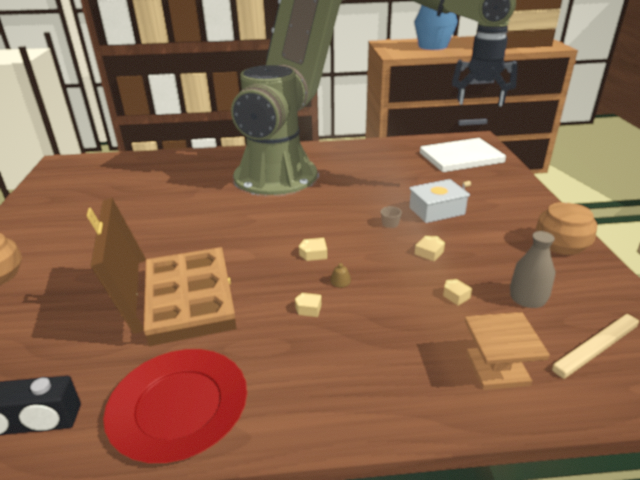

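The top view shows 4 pieces, at about (221,185), (223,256), (355,183) and (343,270). The bell is at (321,219), the cup at (248,318) and the bottle at (155,175). The case is around (465,210), with its catch at (428,215) on the left, so own +y ≈ world +y. The lid is open to the right, with the hasp at (564,181). The scene view agrees.

```bash
cat > h.py <<'E'
from rig import bot
import cv2, numpy as np
from scipy.spatial.transform import Rotation as R
def q2R(q): return R.from_quat([q[1],q[2],q[3],q[0]]).as_matrix()
def down(yaw):
    """tool pointing down, tool x along world heading yaw"""
    c,s=np.cos(yaw),np.sin(yaw)
    q=R.from_matrix(np.array([[c,s,0],[s,-c,0],[0,0,-1]])).as_quat()
    return np.array([q[3],q[0],q[1],q[2]])
def shot(name,save=None):
    s=bot.read_state(); c=dict(bot.read_camera(name))
    if "mount" in c:
        M=np.array(c["mount"]); Rt=q2R(s["tool_rot"])
        c["Rw"]=Rt@M[:3,:3]; c["o"]=Rt@M[:3,3]+s["ee_pos"]
    else: c["Rw"]=q2R(c["attitude"]); c["o"]=np.array(c["eye"])
    if save: cv2.imwrite("pics/"+save,c["image"])
    return c
def rays(c,uv):
    f=240/np.tan(np.radians(c["fovy"]/2)); K=np.array([[f,0,c["cx"]],[0,f,c["cy"]],[0,0,1]])
    p=cv2.undistortPoints(np.float64(uv).reshape(-1,1,2),K,np.array([c["k1"],0,0,0.]))[:,0]
    return np.c_[p,np.ones(len(p))]@c["Rw"].T
def onplane(c,uv,z):
    d=rays(c,uv); return c["o"]+d*((z-c["o"][2])/d[:,2])[:,None]
def cloud(c):
    v,u=np.mgrid[:480,:640]; d=rays(c,np.c_[u.ravel(),v.ravel()])
    P=c["o"]+d*c["depth"].reshape(-1,1); P[c["depth"].ravel()==0]=np.nan
    return P.reshape(480,640,3)
def pieces(c,zlo=15,zhi=35,ztop=24,P=None):
    """yellow blobs whose depth puts them at piece-top height -> dicts"""
    P=cloud(c) if P is None else P
    hsv=cv2.cvtColor(c["image"],cv2.COLOR_BGR2HSV)
    m=cv2.inRange(hsv,(18,60,130),(36,200,255))
    with np.errstate(invalid="ignore"): m[~((P[...,2]>zlo)&(P[...,2]<zhi))]=0
    m=cv2.morphologyEx(m,cv2.MORPH_OPEN,np.ones((3,3)))
    out=[]
    for k in cv2.findContours(m,cv2.RETR_EXTERNAL,cv2.CHAIN_APPROX_NONE)[0]:
        if cv2.contourArea(k)<60: continue
        if k[...,0].min()<=1 or k[...,0].max()>=638 or k[...,1].min()<=1 or k[...,1].max()>=478: continue
        X=onplane(c,k[:,0].astype(float),ztop)[:,:2].astype(np.float32)
        hull=cv2.convexHull(X); A=cv2.contourArea(hull)
        if not 900<A<3600: continue
        ctr,_,_=r=cv2.minAreaRect(hull); b=cv2.boxPoints(r)
        mo=cv2.moments(hull); cen=np.array([mo["m10"],mo["m01"]])/mo["m00"]
        off=np.array(ctr)-cen
        ax=[(b[1]-b[0]),(b[2]-b[1])]; L=[np.linalg.norm(a) for a in ax]
        a=max(ax,key=lambda a:abs(a@off)/np.linalg.norm(a)); a=a/np.linalg.norm(a)
        if a@off<0: a=-a
        out.append(dict(p=np.array(ctr),yaw=np.arctan2(a[1],a[0]),A=A,L=sorted(L),off=a@off,
          z=np.nanmedian(P[...,2][cv2.drawContours(np.zeros_like(m),[k],-1,255,-1)>0]),
          px=k[:,0].mean(0)))
    return out
def show(ps):
    for p in ps: print("p",p["p"].round(1),"yaw %.3f A %d L %s off %.1f z %.1f px %s"%(p["yaw"],p["A"],np.round(p["L"],1),p["off"],p["z"],p["px"].round()))
E
python3 - <<'E'
from h import *
c=shot("top"); P=cloud(c); show(pieces(c,P=P))
for n,uv in dict(bell=(321,219),cup=(248,318),bottle=(138,163),table=(300,400),deckA=(421,163),deckB=(487,153),deckC=(511,256),deckD=(436,266),catch=(428,215),hasp=(564,181),lidA=(541,127),lidB=(569,244)).items(): print(n,P[uv[1],uv[0]].round())
E
```

```text
p [421.3  75.5] yaw -1.556 A 2350 L [47.4 56. ] off 2.4 z 23.8 px [341. 269.]
p [444.1 342.2] yaw 2.386 A 2609 L [50.8 60.5] off 3.1 z 23.5 px [222. 256.]
p [608.8  51.2] yaw -1.833 A 1519 L [38.  46.1] off 1.7 z 23.4 px [354. 183.]
p [602.1 348.1] yaw -2.573 A 1571 L [36.7 49.8] off 1.9 z 23.3 px [221. 185.]
bell [528. 124.  37.]
cup [311. 283.   6.]
bottle [622. 488. 145.]
table [134. 165.  -0.]
deckA [652. -91.  39.]
deckB [ 677. -235.   40.]
deckC [ 456. -298.   -0.]
deckD [ 431. -126.   19.]
catch [ 539. -106.   34.]
hasp [ 628. -426.   -1.]
lidA [ 681. -286.  197.]
lidB [ 484. -431.    1.]
```

Run:
```python
from h import *
bot.move_to([540,-130,320],down(1.74))
c=shot("wrist","w1.png"); P=cloud(c); np.savez("pics/w1.npz",P=P,img=c["image"])
print({k:v for k,v in c.items() if k not in("image","depth")}, bot.read_state()["joint_positions"],bot.read_state()["clock"])
```

```text
{'fovy': 66.04022005633203, 'cx': 316.02576487364064, 'cy': 249.31504333791798, 'k1': -0.019665224610107696, 'mount': array([[-5.92969570e-04, -9.60450279e-01, -2.78450911e-01,
         7.01042973e+01],
       [ 9.99999784e-01, -6.48833737e-04,  1.08468318e-04,
         1.36721080e+00],
       [-2.84846772e-04, -2.78450787e-01,  9.60450456e-01,
        -1.23823024e+02],
       [ 0.00000000e+00,  0.00000000e+00,  0.00000000e+00,
         1.00000000e+00]]), 'Rw': array([[ 9.85637631e-01,  1.62144988e-01,  4.71960042e-02],
       [ 1.68873966e-01, -9.46707260e-01, -2.74275313e-01],
       [ 2.08432414e-04,  2.78306246e-01, -9.60492368e-01]]), 'o': array([529.60469443, -60.03291596, 443.77199676])} [-3.01062511e-01  2.69257230e-01  1.39924328e+00  4.03517453e-05
  1.47321499e+00 -4.71346465e-01] 2.8583
```

View pics/w1.png

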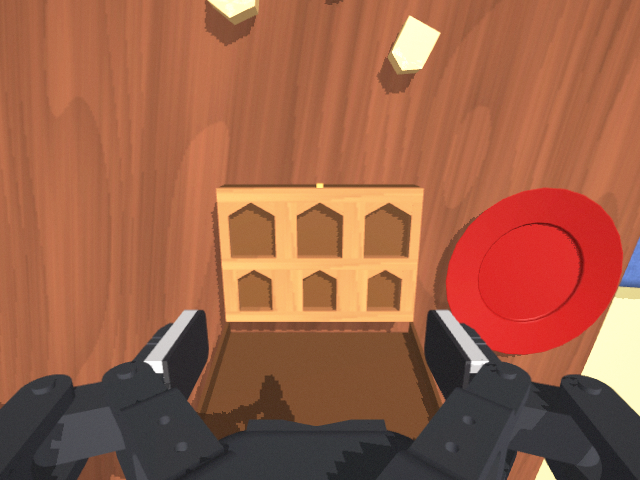

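The wrist view shows the case nearly square to the tool. The large pockets are at about (252,231), (320,231) and (388,231), and the small ones at (255,291), (319,291) and (384,291). The catch is at (319,185), and all the noses point up (+y).

```bash
cat >> h.py <<'E'
def pockets(c,P=None,zlo=35,zhi=46):
    P=cloud(c) if P is None else P
    with np.errstate(invalid="ignore"): m=np.uint8((P[...,2]>zlo)&(P[...,2]<zhi))*255
    m[:60]=0
    ks,hi=cv2.findContours(m,cv2.RETR_CCOMP,cv2.CHAIN_APPROX_NONE); out=[]
    for k,h_ in zip(ks,hi[0]):
        X=onplane(c,k[:,0].astype(float),40)[:,:2].astype(np.float32); A=cv2.contourArea(cv2.convexHull(X))
        if A<1000: continue
        ctr,sz,_=r=cv2.minAreaRect(X); b=cv2.boxPoints(r); e=b[1]-b[0]
        out.append((h_[3]>=0,np.array(ctr),sorted(sz),np.arctan2(e[1],e[0])%(np.pi/2),A,k[:,0].mean(0)))
    return out
E
python3 - <<'E'
from h import *
d=np.load("pics/w1.npz"); P=d["P"]
c=shot("wrist"); P=cloud(c)
print("deck z",P[262,230:410:30,2].round(1))
for p in pockets(c,P): print("hole" if p[0] else "outer",p[1].round(1),np.round(p[2],1),round(p[3],3),int(p[4]),p[5].round())
c=shot("top")
for p in pockets(c): print("T","hole" if p[0] else "outer",p[1].round(1),np.round(p[2],1),round(p[3],3),int(p[4]),p[5].round())
show(pieces(c))
E
```

```text
deck z [40.6 38.8 39.3 40.9 40.6 41.3]
outer [ 556.2 -193.6] [185.6 228. ] 0.169 41553 [319. 258.]
hole [ 569.7 -272.2] [ 17.5 218.7] 0.17 3675 [319. 327.]
hole [ 635.3 -211.1] [41.2 51.9] 0.168 1879 [383. 292.]
hole [ 561.7 -224.3] [41.7 53.1] 0.186 1924 [320. 292.]
hole [ 487.6 -236.5] [41.3 52.1] 0.161 1888 [255. 293.]
hole [ 623.8 -140.5] [51.9 64.5] 0.168 2952 [386. 234.]
hole [ 549.7 -152.6] [53.5 63.3] 0.17 2977 [320. 234.]
hole [ 475.5 -165.9] [53.1 64.5] 0.171 3040 [253. 234.]
T outer [446.9 606.1] [ 41.7 114.3] 1.506 3496 [106. 254.]
T outer [614.3 468.3] [22.8 68.8] 1.163 1155 [168. 180.]
T outer [ 550.1 -165.9] [129.4 228.9] 0.128 19826 [448. 206.]
T hole [ 623.5 -141.8] [56.2 65.5] 0.173 3289 [446. 176.]
p [421.3  75.5] yaw -1.556 A 2352 L [47.4 56. ] off 2.4 z 23.8 px [341. 269.]
p [444.6 342.6] yaw 2.373 A 2580 L [49.1 60.7] off 3.0 z 23.4 px [222. 256.]
p [608.8  51.3] yaw -1.844 A 1533 L [38.1 46.2] off 1.5 z 23.5 px [354. 183.]
p [602.1 348.1] yaw -2.573 A 1578 L [36.7 49.8] off 1.8 z 23.2 px [221. 185.]
```

```bash
cat >> h.py <<'E'
TZ=32
def ang(a): return (a+np.pi)%(2*np.pi)-np.pi
def refine(p,heading,z=180):
    """look from above p, return the piece nearest to it"""
    bot.move_to([p[0],p[1],z],down(heading)); c=shot("wrist")
    ps=pieces(c); q=min(ps,key=lambda q:np.hypot(*(q["p"]-p))); show([q]); return q
def grab(q,heading,force=60):
    n=np.array([np.cos(q["yaw"]),np.sin(q["yaw"])]); big=q["A"]>2050
    t=q["p"]-n*(5 if big else 4); o=down(heading)
    bot.move_gripper(75 if big else 62)
    bot.move_to([*t,90],o)
    hit=bot.servo_line([*t,TZ],speed=80,until_force=8)
    bot.move_gripper(20,force); s=bot.read_state()
    print("grip hit",hit,s["grip_width"],s["grip_force"],s["ee_pos"].round(1)); return t
E
python3 - <<'E'
from h import *
p=np.array([444.5,342.5]); h=2.38
q=refine(p,h); h=q["yaw"]; grab(q,h)
s=bot.read_state(); bot.servo_line(s["ee_pos"]+[0,0,150],speed=200)
c=shot("wrist","w2.png"); np.savez("pics/w2.npz",P=cloud(c))
s=bot.read_state(); print(s["grip_width"],s["ee_pos"],s["clock"],s["ft_force"])
E
```

```text
p [445.4 344.5] yaw 2.397 A 2546 L [47.9 60.3] off 2.9 z 24.3 px [317. 229.]
grip hit False 45.78723330701371 61.934287548065186 [449.5 341.4  32.9]
46.316335902699755 [449.00433371 341.04216744 181.39956131] 7.75 [-0.87021657  0.06777977 -0.33189619]
```

View pics/w2.png

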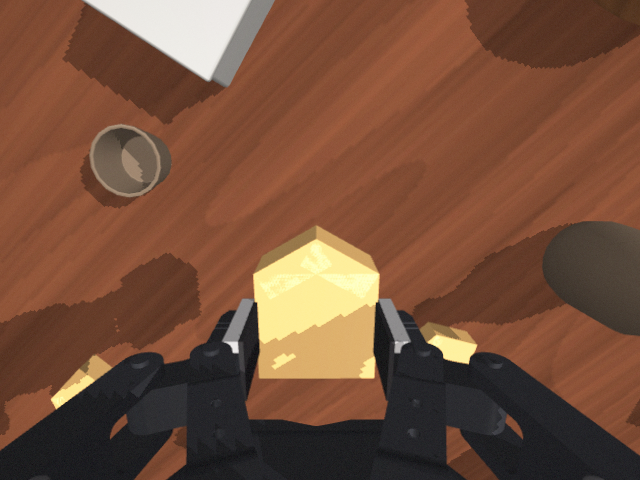

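The held piece is centred between the pads. The foot edge of its top face runs from (259,378) to (375,378), and its nose points up at (317,~240).

Run:
```python
from h import *
c=shot("wrist"); s=bot.read_state(); Rt=q2R(s["tool_rot"])
zt=s["ee_pos"][2]-8.9
X=onplane(c,np.array([[259,378],[375,378],[256,300],[378,300]],float),zt)
print(((X-s["ee_pos"])@Rt).round(1))
P=cloud(c); print("top z rel", P[330:370:10,300:340:10,2].round(1).tolist(), s["ee_pos"][2])
# rough contour of held top face
q=pieces(c,zlo=zt-6,zhi=zt+6,ztop=zt,P=P); show(q)
for k in q: print("tool",((np.r_[k["p"],zt]-s["ee_pos"])@Rt).round(1))
```

```text
[[-25.1 -23.2   8.9]
 [-25.   25.2   8.8]
 [ 10.3 -22.8   9. ]
 [ 10.3  24.8   8.8]]
top z rel [[172.7, 172.3, 172.5, 171.8], [173.0, 172.7, 173.5, 173.5], [172.4, 171.8, 171.6, 172.3], [173.0, 173.2, 174.0, 173.4]] 181.41952898669192
p [445.4 345.3] yaw 2.399 A 2561 L [47.7 60.2] off 3.0 z 172.7 px [316. 325.]
tool [5.5 0.6 8.9]
```

```bash
cat >> h.py <<'E'
YAW=0.169; CX=np.array([np.cos(YAW),np.sin(YAW)]); CY=np.array([-np.sin(YAW),np.cos(YAW)])
LM=np.array([549.0,-153.1]); SM=np.array([560.8,-224.1]); BY=0.8
def slot(big,col): return (LM if big else SM)+76*col*CX
def held():
    """pose of held piece in tool frame (x,y,relative yaw) from the wrist camera"""
    c=shot("wrist"); s=bot.read_state(); Rt=q2R(s["tool_rot"]); zt=s["ee_pos"][2]-9
    ks=pieces(c,zlo=zt-7,zhi=zt+7,ztop=zt)
    if not ks: print("NOT HELD?"); return None
    k=ks[0]; t=(np.r_[k["p"],zt]-s["ee_pos"])@Rt; hd=np.arctan2(Rt[1,0],Rt[0,0])
    print("held",t.round(1),"dyaw %.3f z %.1f (exp %.1f)"%(ang(k["yaw"]-hd),k["z"],zt),"w",s["grip_width"])
    return np.r_[t[:2]-[0,BY],ang(k["yaw"]-hd)]
def place(big,col,zdown=60.5):
    h=YAW+np.pi/2; g=slot(big,col)
    bot.move_to([*(g-5*CY),180],down(h)); t=held()
    if t is None: return False
    h2=h-np.clip(t[2],-.1,.1); hx=np.array([np.cos(h2),np.sin(h2)]); hy=np.array([hx[1],-hx[0]])
    tp=g-t[0]*hx   # jaws centre it across
    bot.move_to([*tp,90],down(h2))
    hit=bot.servo_line([*tp,zdown],speed=40,until_force=10); s=bot.read_state()
    print("down hit",hit,s["ee_pos"].round(1),s["ft_force"].round(1),"target",tp.round(1)); return s["ee_pos"][2]<64
def release(big):
    w=bot.read_state()["grip_width"]; bot.move_gripper(w+12); p=bot.read_state()["ee_pos"]
    bot.servo_line(p+[0,0,80],speed=200)
def check():
    h=YAW+np.pi/2; bot.move_to([540,-130,300],down(h)); c=shot("wrist")
    for q in pieces(c,zlo=46,zhi=70,ztop=52):
        e=[(np.hypot(*(q["p"]-slot(q["A"]>2050,k))),k,(q["p"]-slot(q["A"]>2050,k))) for k in(-1,0,1)]; e=min(e,key=lambda e:e[0])
        print("in case",q["A"]>2050,"col",e[1],"err",e[2].round(1),"yaw err %.3f z %.1f"%(ang(q["yaw"]-h),q["z"]))
    return c
E
python3 - <<'E'
from h import *
ok=place(True,-1)
if ok: release(True); check()
else: print(shot("wrist","w3.png")["o"])
print(bot.read_state()["clock"])
E
```

```text
held [5.7 1.3 9. ] dyaw -0.000 z 171.3 (exp 171.0) w 46.221804825963254
down hit True [ 474.8 -171.4   60.9] [-1.2  0.9  6.4] target [ 475.  -171.5]
in case False col -1 err [-7.8 58.6] yaw err 1.571 z 52.2
12.4917
```

Run:
```python
from h import *
c=shot("wrist","w4.png"); cv2.imwrite("pics/w4.png",c["image"][120:360,140:500])
show(pieces(c,zlo=46,zhi=70,ztop=52))
P=cloud(c); m=np.uint8((P[...,2]>46)&(P[...,2]<58))*255
for k in cv2.findContours(m,cv2.RETR_EXTERNAL,cv2.CHAIN_APPROX_NONE)[0]:
    if cv2.contourArea(k)>300: X=onplane(c,k[:,0].astype(float),52)[:,:2].astype(np.float32); print(cv2.minAreaRect(X),cv2.contourArea(cv2.convexHull(X)))
```

```text
p [ 478.1 -177.7] yaw 1.740 A 1338 L [34.7 48.8] off 3.0 z 52.2 px [252. 253.]
((566.1534423828125, -284.4588317871094), (163.76373291015625, 12.851653099060059), 9.727319717407227) 1920.455331269186
((475.82647705078125, -164.878173828125), (48.91472625732422, 60.68760681152344), 9.709295272827148) 2614.4333751262166
```

View pics/w4.png

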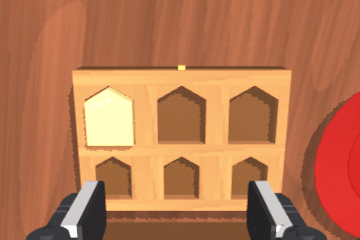

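The large piece in the near pocket is seated: in the crop at (108,117) it is flat, with z 52.2 and its nose up. I'll make the check rely on depth only, then move the second direct-grasp piece.

```bash
sed -i 's/(18,60,130)/(16,20,130)/' h.py
cat >> h.py <<'E'
def check():
    h=YAW+np.pi/2; bot.move_to([540,-130,300],down(h)); c=shot("wrist"); P=cloud(c)
    with np.errstate(invalid="ignore"): m=np.uint8((P[...,2]>46)&(P[...,2]<70))*255
    m=cv2.morphologyEx(m,cv2.MORPH_OPEN,np.ones((3,3)))
    for k in cv2.findContours(m,cv2.RETR_EXTERNAL,cv2.CHAIN_APPROX_NONE)[0]:
        X=onplane(c,k[:,0].astype(float),52)[:,:2].astype(np.float32); A=cv2.contourArea(cv2.convexHull(X)); r=cv2.minAreaRect(X)
        if not(1100<A<3600) or max(r[1])>75: continue
        z=P[...,2][cv2.drawContours(np.zeros_like(m),[k],-1,255,-1)>0]; big=A>2050
        e=min((np.array(r[0])-[.7,.1]-slot(big,j) for j in(-1,0,1)),key=lambda e:np.hypot(*e))
        print("in case",big,"err",e.round(1),"size",np.round(r[1],1),"rot",round(np.radians(r[2])%(np.pi/2)-YAW,3),"z pct",np.nanpercentile(z,[5,50,95]).round(1))
    return c
E
python3 - <<'E'
from h import *
q=refine(np.array([602.1,348.1]),-2.573); h=q["yaw"]; grab(q,h)
s=bot.read_state(); bot.servo_line(s["ee_pos"]+[0,0,150],speed=200)
ok=place(False,1); print(ok)
if ok: release(False); check()
print(bot.read_state()["clock"])
E
```

```text
p [603.9 349.3] yaw -2.576 A 1573 L [35.9 48.5] off 2.0 z 24.3 px [319. 242.]
grip hit False 34.338806509459445 60.343637466430664 [607.7 351.7  32.9]
held [5.3 1.4 9. ] dyaw -0.001 z 171.2 (exp 171.0) w 34.028872997055885
down hit True [ 636.4 -216.4   60.9] [-1.   0.7  6. ] target [ 636.6 -216.6]
True
in case True err [1.1 0.5] size [49.  58.7] rot 0.0 z pct [50.7 52.2 53.4]
22.1583
```

Run:
```python
from h import *
bot.move_to([560,-150,330],down(YAW+np.pi/2)); c=shot("wrist"); P=cloud(c)
g=slot(False,1); d=np.hypot(P[...,0]-g[0],P[...,1]-g[1])<25
print(np.nanpercentile(P[d][:,2],[5,25,50,75,95]))
m=np.uint8((P[...,2]>46)&(P[...,2]<58)&(np.hypot(P[...,0]-g[0],P[...,1]-g[1])<35))*255
k=max(cv2.findContours(m,cv2.RETR_EXTERNAL,cv2.CHAIN_APPROX_NONE)[0],key=cv2.contourArea)
X=onplane(c,k[:,0].astype(float),52)[:,:2].astype(np.float32); print(cv2.minAreaRect(X),cv2.contourArea(X),g)
show(pieces(shot("top")))
```

```text
[35.80620769 44.21724904 51.85118603 52.55505767 53.36266248]
((636.5118408203125, -211.38479614257812), (35.586307525634766, 48.76268005371094), 9.816795349121094) 1501.8706362755038 [ 635.71726269 -211.31705233]
p [421.3  76.6] yaw -1.556 A 2447 L [47.4 58.1] off 2.2 z 23.8 px [341. 269.]
p [608.7  51.4] yaw -1.846 A 1545 L [38.4 46.4] off 1.5 z 23.8 px [354. 183.]
```

```bash
cat >> h.py <<'E'
def turn(p0,yaw0,spot,nose):
    q=refine(p0,ang(yaw0+np.pi)); grab(q,ang(q["yaw"]+np.pi))
    s=bot.read_state(); z=s["ee_pos"][2]; bot.servo_line(s["ee_pos"]+[0,0,80],speed=200)
    o=down(ang(nose+np.pi)); bot.move_to([*spot,z+60],o); bot.servo_line([*spot,z+15],speed=150)
    print("set hit",bot.servo_line([*spot,z-1],speed=40,until_force=6),"w",bot.read_state()["grip_width"])
    release(q["A"]>2050)
    n=np.array([np.cos(nose),np.sin(nose)]); return refine(np.array(spot)+5*n,nose)
E
python3 - <<'E'
from h import *
q=turn(np.array([421.3,76.6]),-1.556,[430,30],0.2); grab(q,q["yaw"])
s=bot.read_state(); bot.servo_line(s["ee_pos"]+[0,0,150],speed=200)
ok=place(True,1); print(ok)
if ok: release(True); check()
show(pieces(shot("top"))); print(bot.read_state()["clock"])
E
```

```text
p [421.7  76.4] yaw -1.536 A 2576 L [47.8 60.2] off 2.7 z 24.2 px [314. 229.]
grip hit False 46.58961228241177 60.463741421699524 [421.9  81.4  32.8]
set hit True w 46.54465250875643
p [437.6  30.5] yaw 0.200 A 2552 L [47.9 59.4] off 2.7 z 24.2 px [315. 239.]
grip hit False 46.174413384804026 60.40720224380493 [433.   29.5  32.8]
held [3.7 1.1 9. ] dyaw 0.003 z 171.0 (exp 170.9) w 46.368349432860384
down hit True [ 624.2 -143.9   60.9] [-1.2  0.4  6.7] target [ 624.5 -143.9]
True
in case False err [ 167.6 -194.9] size [60. 23.] rot 1.398 z pct [47.7 59.7 68.9]
in case False err [-0.6 -0.1] size [37.  48.4] rot 0.004 z pct [48.7 52.1 53.5]
in case True err [-2.3 -2.5] size [48.  59.9] rot -0.0 z pct [50.8 52.2 53.5]
in case True err [1.  0.3] size [48.8 59.7] rot 0.0 z pct [50.8 52.1 53.4]
p [609.   51.4] yaw -1.845 A 1519 L [37.8 46.4] off 1.6 z 23.5 px [354. 183.]
39.85
```

Run:
```python
from h import *
q=turn(np.array([609,51.4]),-1.845,[580,35],0.2); grab(q,q["yaw"])
s=bot.read_state(); bot.servo_line(s["ee_pos"]+[0,0,150],speed=200)
ok=place(False,-1); print(ok)
if ok: release(False); check()
c=shot("top","t2.png"); show(pieces(c)); print(bot.read_state()["clock"])
P=cloud(c); np.save("pics/t2.npy",P)
```

```text
p [612.3  51. ] yaw -1.845 A 1541 L [36.  47.4] off 1.8 z 24.2 px [317. 231.]
grip hit False 34.06003379684264 60.356547832489014 [613.9  54.9  32.9]
set hit True w 34.29366345214375
p [587.1  35.5] yaw 0.200 A 1546 L [35.9 48.2] off 2.2 z 24.2 px [314. 237.]
grip hit False 34.157648193748585 60.33332705497742 [583.6  34.7  32.8]
held [2.1 1.4 9. ] dyaw 0.005 z 171.1 (exp 170.8) w 34.39368187902748
down hit True [ 486.  -238.8   60.8] [-1.4  0.3  6.7] target [ 486.2 -238.9]
True
in case False err [0.9 1.2] size [37. 48.] rot -0.037 z pct [48.8 52.1 53.4]
in case True err [-2.6 -2.8] size [48.8 59.8] rot -0.0 z pct [50.8 52.3 53.5]
in case True err [1.  1.1] size [48.9 59.6] rot 0.0 z pct [50.7 52.2 53.5]
57.0833
```

View pics/t2.png

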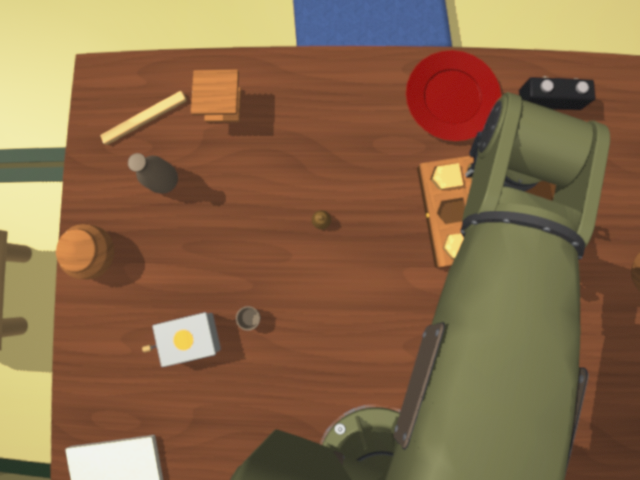

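All the table pieces are gone from the top view, the bell (321,219) and cup (248,318) have not moved, and the case is partly hidden by the arm. Next is a closer look at all four pieces in the case, plus the lid geometry.

Run:
```python
from h import *
bot.move_to([556,-130,330],down(YAW+np.pi/2)); c=shot("wrist","w5.png"); P=cloud(c)
for p in pockets(c,P):print("hole" if p[0] else "outer",p[1].round(1),np.round(p[2],1),round(p[3],3),int(p[4]))
for big in(1,0):
  for col in(-1,1):
    g=slot(big,col); m=np.uint8((P[...,2]>47)&(P[...,2]<58)&(np.hypot(P[...,0]-g[0],P[...,1]-g[1])<42))*255
    k=max(cv2.findContours(m,cv2.RETR_EXTERNAL,cv2.CHAIN_APPROX_NONE)[0],key=cv2.contourArea)
    r=cv2.minAreaRect(onplane(c,k[:,0].astype(float),52)[:,:2].astype(np.float32)); e=np.array(r[0])-[.7,.1]-g
    i=P[m>0]; A=np.c_[i[:,:2]-g,np.ones(len(i))]; pl=np.linalg.lstsq(A,i[:,2],rcond=None)[0]
    print(big,col,"case err",(e@CX).round(1),(e@CY).round(1),np.round(r[1],1),"rot",round(np.radians(r[2])%(np.pi/2)-YAW,3),"tilt",pl[:2].round(3),"z",pl[2].round(1))
c=shot("scene","s2.png"); P=cloud(c)
hsv=cv2.cvtColor(c["image"],cv2.COLOR_BGR2HSV); m=cv2.inRange(hsv,(20,150,120),(35,255,255))
print("clock",bot.read_state()["clock"])
```

```text
outer [ 555.  -186.7] [171.9 225.5] 0.169 37146
hole [ 562.1 -223.5] [41.7 51.4] 0.174 1902
hole [ 624.5 -142.4] [51.6 68. ] 0.167 3118
hole [ 549.8 -153.2] [53.2 64.4] 0.177 3025
hole [ 473.2 -167.6] [54.  67.1] 0.192 3131
1 -1 case err 1.1 0.4 [48.9 60.3] rot 0.005 tilt [-0.005 -0.003] z 52.2
1 1 case err -2.5 -1.6 [47.5 59.4] rot -0.002 tilt [ 0.003 -0.002] z 52.2
0 -1 case err 1.2 0.9 [36.9 48.9] rot 0.001 tilt [-0.004 -0.017] z 52.0
0 1 case err 0.0 0.0 [35.7 47.7] rot -0.003 tilt [ 0.013 -0.009] z 52.1
clock 57.45
```

View pics/w5.png

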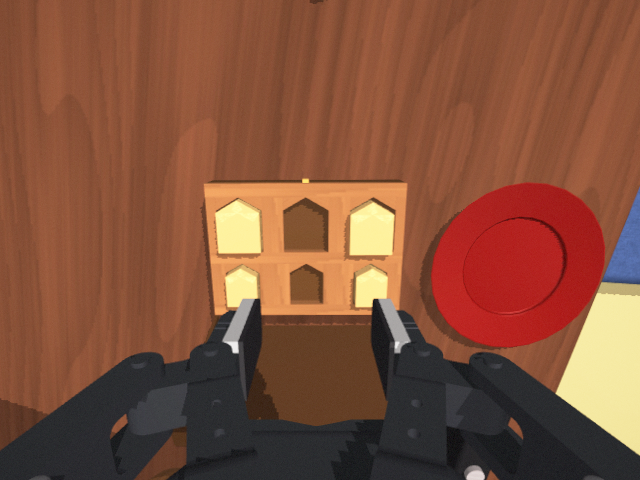

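View pics/s2.png

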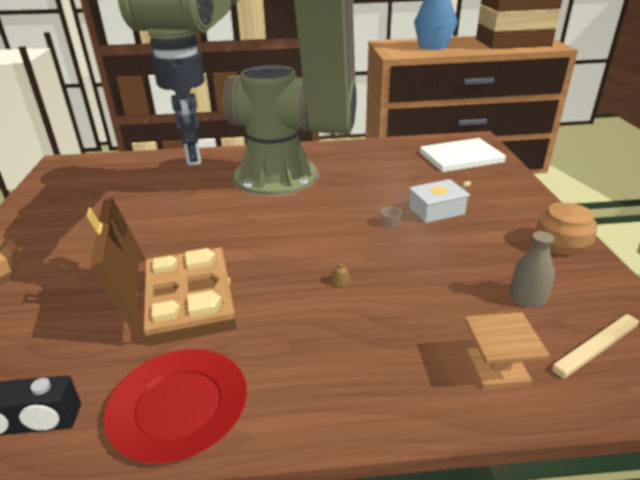

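All four pieces are seated: z is 52 ± 0.2, they are level, and each is within 3 mm of its seat. In w5 they are at (239,228), (372,228), (242,286) and (371,286). In the scene view the lid leans outwards at about 1.82 rad with the hasp sticking up from its edge at (95,220). I'll push the lid over from behind, off-centre so as to clear the hasp.

```bash
cat >> h.py <<'E'
ORG=LM-33*CY
def W(x,y,ztip): return np.r_[ORG+x*CX+y*CY,ztip+19]   # TCP so the shut fingertips are at case x,y and height ztip
E
python3 - <<'E'
from h import *
o=down(YAW+np.pi/2); X=-65
def B(t,r):
    n=np.array([-np.sin(t),np.cos(t)]); k=np.array([-80,40])+r*np.array([np.cos(t),np.sin(t)])+20*n+n*11*np.sin(t); return k
bot.move_gripper(0,30)
bot.servo_line(W(X,0,320),o,speed=250); bot.servo_line(W(X,-195,320),speed=250); bot.servo_line(W(X,-195,168),speed=150)
b=B(1.4,125); fm=0
bot.servo_line(W(X,*b),speed=80); print(bot.read_state()["ft_force"].round(1),b)
for t in np.arange(1.25,.05,-.15):
    b=B(t,125+20*(1.4-t)/1.4); bot.servo_line(W(X,*b),speed=80); f=bot.read_state()["ft_force"]; print(round(t,2),f.round(1))
print(bot.servo_line(W(X,66,56),speed=25,until_force=15),bot.read_state()["ee_pos"],bot.read_state()["clock"])
E
```

```text
[ 0.4 -0.3  0.1] [-89.14532461 168.42299393]
1.25 [-0.1 -0.4 -0.3]
1.1 [-0.5 -0.2  0.3]
0.95 [ 0.2 -0.3  0.6]
0.8 [-0.3  0.8 -0.9]
0.65 [0.2 0.6 1.6]
0.5 [-0.3 -0.7  0. ]
0.35 [-0.7  0.7 -0.2]
0.2 [ 0.1 -0.3  0.8]
True [ 479.63166269 -132.76775517   78.93152341] 66.6167
```

Run:
```python
from h import *
p=bot.read_state()["ee_pos"]; bot.servo_line([p[0],p[1],220],speed=200)
bot.move_to(W(0,90,260),down(YAW+np.pi/2)); c=shot("wrist","w6.png"); P=cloud(c)
i=lambda x,y:np.argmin(np.nan_to_num(np.abs(P[...,:2]-(ORG+x*CX+y*CY)).sum(2),nan=1e9))
for x,y in((-90,-60),(90,-60),(-90,70),(90,70),(0,0),(0,90),(0,100),(0,110),(0,114)): print(x,y,P.reshape(-1,3)[i(x,y)].round(1))
m=cv2.inRange(cv2.cvtColor(c["image"],cv2.COLOR_BGR2HSV),(20,140,110),(34,255,255)); m[P[...,2]<15]=0
Q=P[m>0]; Q=Q[~np.isnan(Q).any(1)]; print(len(Q)); d=Q[:,:2]-ORG
print("brass case x",np.percentile(d@CX,[2,50,98]).round(1),"y",np.percentile(d@CY,[2,50,98]).round(1),"z",np.percentile(Q[:,2],[2,50,98]).round(1))
```

```text
-90 -60 [ 475.3 -244.9   59.2]
90 -60 [ 652.7 -214.3   59.4]
-90 70 [ 454.1 -131.7   60.5]
90 70 [ 631.4 -101.5   59.7]
0 0 [ 554.  -170.9   60.9]
0 90 [539.4 -96.9 295.8]
0 100 [537.7 -87.1 284.9]
0 110 [ 5.364e+02 -7.490e+01  1.000e-01]
0 114 [535.4 -73.7  57.7]
8
brass case x [-16.3  14.2  17. ] y [80.5 84.4 88.7] z [53.  55.7 58.5]
```

View pics/w6.png

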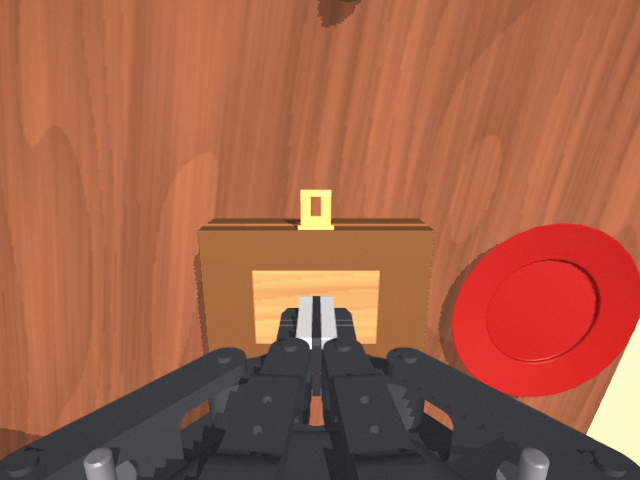

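The lid is shut, with its top at 59–61 mm everywhere. The hasp at (316,208) sticks out nearly level over the catch, and its slot is central. I'll push it down on the strap's solid side and finish with an inward press.

Run:
```python
from h import *
o=down(YAW+np.pi/2); X=12
def B(t,r,e=0):
    n=np.array([np.cos(t),np.sin(t)]); return np.array([81,54])+r*np.array([np.sin(t),-np.cos(t)])+n*(3-e+11*np.cos(t))
b=B(1.75,26); bot.move_to(W(X,b[0],b[1]+60),o); bot.servo_line(W(X,*(b+[0,12])),speed=100)
for t in np.arange(1.6,0.05,-.15):
    bot.servo_line(W(X,*B(t,26)),speed=50); print(round(t,2),bot.read_state()["ft_force"].round(1))
b=B(0,26,4); print(bot.servo_line(W(X,*b),speed=15,until_force=8),bot.read_state()["ee_pos"].round(1),W(X,*b).round(1),bot.read_state()["ft_force"].round(1))
bot.servo_line(W(X,125,28),speed=100); bot.servo_line(W(X,125,200),speed=200)
bot.move_to(W(0,150,260),o); c=shot("wrist","w7.png"); cv2.imwrite("pics/w7.png",c["image"][150:450,160:480])
print(bot.read_state()["clock"])
```

```text
1.6 [ 0.   0.5 -0.1]
1.45 [ 0.2 -0.2 -0.2]
1.3 [0.5 0.3 0.4]
1.15 [ 0.7  0.7 -0.1]
1.0 [0.2 0.3 0.2]
0.85 [-0.1  0.9  0.1]
0.7 [-0.5 -0.5  0.7]
0.55 [-0.4 -0.6 -0.4]
0.4 [-0.9  0.3  0.8]
0.25 [1.1 0.3 0.7]
0.1 [0.2 0.5 0.6]
True [550.1 -88.9  47.8] [551.1 -93.9  47. ] [-0.6  2.5  1.8]
74.325
```

View pics/w7.png

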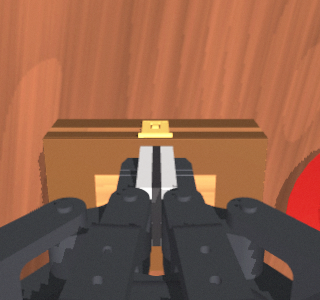

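Run:
```python
from h import *
bot.move_to(W(0,210,160),down(YAW+np.pi/2)); c=shot("wrist","w8.png"); P=cloud(c); D=P[...,:2]-ORG; x=D@CX; y=D@CY; z=P[...,2]
for name,sel in(("strap",(abs(x)>7)&(abs(x)<13)),("case front",(abs(x)>30)&(abs(x)<90))):
  for lo in range(14,58,6):
    m=sel&(z>lo)&(z<lo+6)&(y>60)&(y<130)
    if m.sum()>5: print(name,lo,m.sum(),np.percentile(y[m],[10,50,90]).round(1))
v,u=np.where((abs(x)<20)&(abs(y-85)<10)&(z>10)); print(u.min(),u.max(),v.min(),v.max())
u0,v0=int(u.mean())-60,int(v.mean())-60; cv2.imwrite("pics/w8.png",cv2.resize(c["image"][max(v0,0):v0+120,max(u0,0):u0+120],None,fx=4,fy=4))
```

```text
case front 50 21 [79.8 80.7 81.3]
case front 56 137 [74.6 78.7 80.7]
311 322 396 413
```

View pics/w8.png

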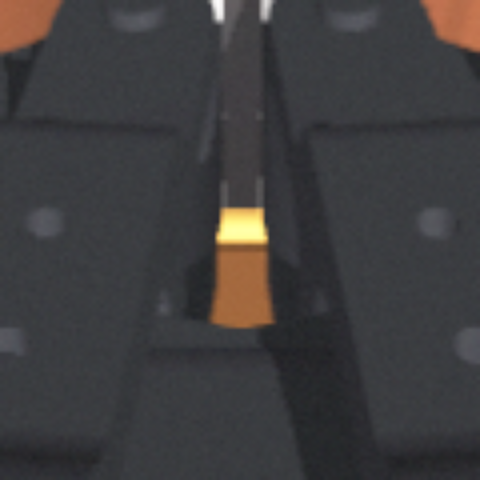

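The gripper hides the hasp in this view, so I'll look again from a sideways offset.

Run:
```python
from h import *
bot.move_to(W(-70,150,200),down(YAW+np.pi/2)); c=shot("wrist"); P=cloud(c); D=P[...,:2]-ORG; x=D@CX; y=D@CY; z=P[...,2]
for name,sel in(("strap",(abs(x)>7)&(abs(x)<13)),("front",(x>20)&(x<90))):
  for lo in range(8,60,6):
    m=sel&(z>lo)&(z<lo+6)&(y>60)&(y<130)
    if m.sum()>3: print(name,lo,m.sum(),np.percentile(y[m],[10,50,90]).round(1))
v,u=np.where((abs(x)<20)&(abs(y-85)<10)&(z>10)); 
u0,v0=int(u.mean())-60,int(v.mean())-60; cv2.imwrite("pics/w9.png",cv2.resize(c["image"][max(v0,0):v0+120,max(u0,0):u0+120],None,fx=4,fy=4))
```

```text
strap 14 16 [83.9 84.3 84.7]
strap 20 36 [83.9 84.3 84.7]
strap 26 29 [83.9 84.2 84.8]
strap 32 35 [84.  84.3 84.7]
strap 38 37 [83.9 84.2 84.5]
strap 44 41 [84.  84.2 84.6]
strap 50 48 [83.4 84.2 84.6]
strap 56 387 [62.6 72.9 81.6]
front 8 177 [80.  80.3 80.6]
front 14 171 [79.9 80.3 80.7]
front 20 198 [79.9 80.2 80.7]
front 26 187 [79.8 80.3 80.7]
front 32 205 [79.9 80.3 80.6]
front 38 223 [79.9 80.2 80.6]
front 44 222 [79.9 80.2 80.6]
front 50 244 [79.9 80.2 80.6]
front 56 1890 [62.3 71.3 79.9]
```

View pics/w9.png

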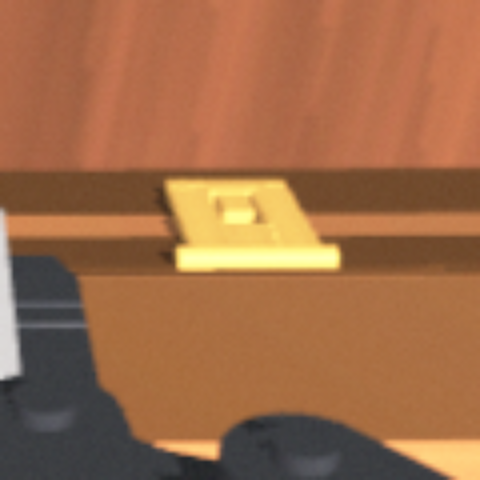

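The hasp hangs flat, with its strap at y = 84.2 mm from top to bottom, and the stud shows through its slot at (238,210) in the crop. The lid is flush. Handing in.

```bash
python3 -c "
from h import *
print(bot.finish_job(), bot.read_state()['clock'])"
```

```text
the job is handed in; nothing more can be done
the job is handed in; nothing more can be done
```

All four pieces that were out (two large, two small) are seated in pockets of their own size, the lid is shut, the hasp hangs flat over its catch, and the job is handed in (about 75 s of 210 s used; no verdict was returned).

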